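# Load the slide tray and lift the cassette out of its dock

## Robot

A 6-joint arm with a two-finger parallel gripper is mounted at the origin on a cart in front of the work surface, level with it; the furniture and walls round the work are solid. World frame = base frame: x ahead of the robot, y to its left, z up, the work surface at z = 0. Lengths are in m, angles in rad, forces in N, time in s.
With the tool pointing down it reaches from about 0.25 to 0.775 m from the base axis. Payload 4 kg.
Tool frame: the origin (TCP) lies at the very end of the fingers, on their centre line; the grasp point (between the pads) lies 19 mm behind it (robot.pinch_z is the distance from the TCP to the grasp point, in m); z points along the fingers, y is the line along which they close (so a half turn about z gives the same grasp; the last joint's range is limited). The gripper opens to 94 mm and grips with 3 to 60 N. Pads are 16 mm wide; open, the fingers measure 119 mm over their backs; the gripper's body (75 mm by 177 mm) begins 78 mm behind the grasp point.
Start: joints at [1.169, 0.087, 1.371, -0, 1.684, -0.103], TCP at [0.162, 0.526, 0.206] pointing down, gripper open.
Joint ranges: [-3.1, 3.1], [-0.76, 2.03], [0.27, 2.55], [-1.08, 4.22], [0.17, 2.65], [-2.57, 2.57]. Speed limits (rad/s): [2.79, 2.79, 3.14, 3.14, 3.14, 3.14].

## Interface

Orientations are given as [roll, pitch, yaw] about the fixed x, y, z axes, in that order (R = Rz(yaw) Ry(pitch) Rx(roll)).
In Python, from bench import robot gives the robot as it stands.
- The arm moves only by the tool arm_command, never from a script. Its argument "targets" is one flat list of numbers, 7 for each row, row after row: the turn, a rotation vector about the tool's x, y, z in degrees, then the shift along the tool's x, y, z in mm, then the closure, from -1 (fully open) to 1 (shut). In form: [ax, ay, az, x, y, z, hand, ax, ay, az, x, y, z, hand, ...]. A call has 1 to 20 rows; each row is the pose to reach, as a shift and turn from the pose commanded when the call began, along the tool's axes at that moment; what a row does not reach only later rows make up. A row lasts 1/10 s, in which the tool goes at most 50 mm and 8.59 degrees, less where a joint would pass 70% of its speed; a pose out of reach is approached as far as the arm can. A call with a gripper value outside its range is refused whole. The fingers move at their own pace and stop on an object; the grip force is fixed at half the most. Time passes only in rows, so rows that repeat a pose let the fingers close. It gives the time, the measured TCP pose, the force, the opening and the grip force at its end, in the units of the state.
- robot.get_obs(): the state, without advancing time (a new reading comes with each control period).
- robot.snapshot(name): name is "scene" or "top" or "wrist"; returns a dict with "color" (400x640x3 uint8, red, green, blue), "range_z" (400x640 float32, m along the optical axis (not along the pixel's ray), 0 where there is no reading), "fx", "fy", "cx", "cy" (pixels), "dist_coeffs" ([k1, k2, p1, p2, k3] as OpenCV has them; the pictures are not rectified), "T" (4x4, takes a point from camera to world coordinates); the wrist camera has in their place "T_tool_cam" (4x4, takes a point from camera to tool coordinates, whose origin is the TCP and whose axes are the flange's). Camera axes: x right, y down, z forward; pixel columns grow to the right and rows downward; lengths in m; the calibration is good to about 2 mm. A picture is of the moment at which its call begins: read the wrist's pose just before it.
- robot.close_job(): hands the job in; it is judged then, once.
The state is a dict: "time": time; "joint_positions": joint angles; "qvel": joint speeds; "joint_torque": joint torques, N m; "tool_pos": TCP position; "ee_rot": TCP orientation; "wrist_force": force on the tool from outside, world axes, zero at the start; "wrist_torque": the same for the moment, N m; "width": finger opening in m; "finger_force": force on a finger pad.
Only numpy, scipy, OpenCV 4.12 (cv2) and the standard library are available. Lean on these libraries where they do the work, as an engineer would, in place of code of your own. Each camera call takes 0.05 s, during which the arm holds its last target. There are 200 camera calls.

## Task

Take the loaded slide tray by its upright tab and, keeping it level, slide it round end first into the slot of the latched cassette until its front plate meets the cassette's front face. Then pinch the cassette's two opposed side catches together, lift the cassette with its tray straight up out of the dock, and finish holding it there, still and level, about 10 cm above its seat with both catches squeezed fully in: do not put it down or let go. Leave the loose things standing and lying around (bottle, specimen cup, log book, marker) where they are.

Things in the scene. Friction and masses are not known exactly. Their poses are not given: they have to be found in the camera images.
- dock: Fixed white loading dock on the worktop, base plate 136 (x) x 112 (y) x 8 mm; origin: centre of its underside, z up. At its +y and -y sides two steel posts, 34.5 mm high, outer faces 44 mm from the middle, have inward lips (inner edges at 33 mm) that hold the cassette's catches down. Low locators (to 22 mm high) leave the cassette 1.5 mm of play.
- cassette: Grey block, 92 (x) x 44 (y) x 92 mm (z), about 0.29 kg, loose but latched in the dock. Origin: centre of its underside, 8 mm above the worktop while docked; axes as the dock's, z up. Front: the face at x = -46 mm, with the one slot (see slot_mouth). White catches on its +y and -y sides, 64 mm over both when free, 54 mm when squeezed fully in.
- catch_left (a joint): Catch on the cassette's +y side: slides inward 0 (free, dog hooked under the dock's lip) to 0.005 m (fully in, 3 mm or more is needed to free the dog, which goes 3 mm under the lip). Spring: 2.4 N at 0, 6.4 N fully in; springs back when let go.
- catch_right (a joint): The same on the cassette's -y side.
- left_pad (a point): Middle of the +y catch's outer face at gripping height: x = 0, z = 74 mm in the cassette's frame, 32 mm from its middle plane when free, 27 mm fully in. The finger plate is 28 mm wide (x), z = 50 to 90 mm. Pinch both catches at once across y, from above; 20 N or more per finger squeezes them in and carries the cassette.
- right_pad (a point): The same point on the -y catch.
- slot_mouth (a point): Centre of the lower edge of the slot's mouth (x = -46, y = 0, z = 40 mm in the cassette's frame; 48 mm above the worktop while docked), axes as the cassette's. The slot is 36 mm wide (y), 14 mm high (z = 40 to 54 mm), 88 mm deep; the tray goes in level along +x.
- tray: Loose white slide tray, 80 g, with one glass slide fixed to it, flat on the worktop. Origin: on its underside beneath the tab; z up, +x to the round end. Front plate x = 28 to 32 mm, 46 mm wide, 24 mm high; beyond it the body, 32 mm wide, 7 mm high, ends in a half circle, tip at x = 116 mm. Home, its origin is at x = -78, y = 0, z = 40 mm in the cassette's frame, axes parallel.
- tab_grip (a point): Grasp point on the tray's upright tab, 28 mm above the tray's underside. Tab: 14 (x) x 12 (y) x 46 mm high at the tray's x = 0; a stem 12 mm wide, 6 mm high joins it to the front plate. Pinch the 12 mm thickness, across the tray's y, from above.
- stain_bottle: Bystander: stain bottle, 38 mm across, 84 mm tall, upright, loose. Origin: centre of its underside.
- specimen_cup: Bystander: lidded specimen cup, 57 mm across, 71 mm tall, upright, loose. Origin: centre of its underside.
- log_book: Bystander: thin bound book lying flat, 71 x 150 x 14 mm, loose. Origin: centre of its underside.
- marker: Bystander: marker pen lying flat, 138 mm long along its y, 13 mm thick, loose. Origin: centre of its underside.
- microscope: Bystander, fixed, always in one place: white binocular microscope, about 230 mm deep (world x 0.46 to 0.70 m), 175 mm wide (world y 0.32 to 0.50 m), 310 mm tall, to the left of the tray. Origin: on the worktop near its middle. An arm that starts on its far side passes in front of it (nearer the robot) or above it.

How it is judged:
On the way:
1. the tray is fully home in the cassette's slot while the cassette is still latched in the dock (x of tray in the frame of cassette between -0.0815 and -0.074 m and z of tray in the frame of cassette between 0.036 and 0.05 m and angle between the x axis of tray and the x axis of cassette, either way round below 0.15 rad and z of cassette in the frame of dock below 0.013 m and value of joint each of catch_left, catch_right below 0.0015 m and y of tray in the frame of cassette between -0.005 and 0.005 m), for 0.2 s.
At the end, for the whole second after the job is handed in: Cassette hangs in the fingers by both catches (each 4 mm or more in), underside 70 to 170 mm above the worktop, within 50 mm sideways of its seat, tilt under 0.2 rad, still, clear of the dock; tray in the slot, front plate within 3.5 mm of the face, carried by the cassette alone (z of cassette in the frame of dock between 0.07 and 0.17 m and horizontal distance between cassette and dock below 0.05 m and value of joint each of catch_left, catch_right above 0.004 m and contact force between the fingers and cassette above 5 N and contact force between each of cassette, tray and dock below 0.1 N and contact force between tray and the arm below 0.1 N and contact force between tray and the fingers below 0.1 N and angle between cassette's own z axis and vertical below 0.2 rad and linear speed of cassette below 0.02 m/s and x of tray in the frame of cassette between -0.0815 and -0.074 m and z of tray in the frame of cassette between 0.036 and 0.05 m and angle between the x axis of tray and the x axis of cassette, either way round below 0.15 rad and y of tray in the frame of cassette between -0.005 and 0.005 m); the arm keeps its last pose, push and grip.
It fails at once if the tray is tipped more than about 30 degrees (angle between tray's own z axis and vertical above 0.52 rad).
It fails at once if a bystander is pushed more than 30 mm or knocked over (distance of any of stain_bottle, specimen_cup, log_book, marker from where it was at the start of the episode above 0.03 m or angle between any of stain_bottle, specimen_cup's own z axis and vertical above 0.5 rad).
It also fails if it takes over 58 s, if anything falls off the work surface, if the arm or the gripper's body presses on something with over 40 N, if the wrist force passes 120 N, or if a joint passes its speed limit or range.

## Working session

There is one attempt and no reset: what is moved stays moved. The work goes in short steps, Python scripts to look and compute and a tool call to move; the robot and the scene stay as the last step left them, time stands still between calls to the robot, and variables do not carry over. Pictures are saved under pics/ and viewed, at most 10 in all, crops included, and the job is handed in when it is done.

Besides the shell and the picture viewer there is one more tool, called after "Emit:" as name(argument=value, ...) on one line, values as JSON. arm_command: Moves the arm, as the interface text tells. Its arguments: {"type":"object","properties":{"targets":{"type":"array"}},"required":["targets"]}

```bash
mkdir -p pics; ls; cat > h.py <<'E'
import numpy as np, cv2
from bench import robot
from scipy.spatial.transform import Rotation as Rn
def toolT():
    o=robot.get_obs(); T=np.eye(4); T[:3,:3]=Rn.from_euler('xyz',o['ee_rot']).as_matrix(); T[:3,3]=o['tool_pos']; return T
def snap(n):
    Tt=toolT(); s=robot.snapshot(n)
    s['Tw']=np.array(s['T']) if n!='wrist' else Tt@np.array(s['T_tool_cam'])
    s['K']=np.array([[s['fx'],0,s['cx']],[0,s['fy'],s['cy']],[0,0,1.]]); return s
def cloud(s):
    h,w=s['range_z'].shape; u,v=np.meshgrid(np.arange(w),np.arange(h))
    n=cv2.undistortPoints(np.stack([u,v],-1).reshape(-1,1,2).astype(float),s['K'],np.array(s['dist_coeffs'])).reshape(h,w,2)
    z=s['range_z'][...,None]; P=np.concatenate([n*z,z],-1)
    return P@s['Tw'][:3,:3].T+s['Tw'][:3,3]
def ray(s,px,z):
    n=cv2.undistortPoints(np.array(px,float).reshape(-1,1,2),s['K'],np.array(s['dist_coeffs'])).reshape(-1,2)
    d=np.c_[n,np.ones(len(n))]@s['Tw'][:3,:3].T; o=s['Tw'][:3,3]
    return o+d*((z-o[2])/d[:,2])[:,None]
def save(s,f): cv2.imwrite('pics/'+f+'.png',s['color'][...,::-1])
E
python3 - <<'E'
from h import *
for n in('top','scene'):
    s=snap(n); save(s,n); print(n,s['Tw'][:3,3].round(3),s['fx'])
    np.savez('/tmp/'+n,P=cloud(s),c=s['color'])
print(robot.get_obs())
E
```

```text
pics
top [0.434 0.144 1.032] 415.4517802450306
scene [-0.16   0.699  0.712] 408.80102478549435
{'time': 0.1, 'joint_positions': array([ 1.16887603e+00,  8.78727656e-02,  1.37208446e+00, -1.34008167e-05,
        1.68359471e+00, -1.03124507e-01]), 'qvel': array([-7.33824131e-04, -7.61874456e-04, -2.96406112e-03, -6.45038683e-05,
        1.83414195e-03, -9.82371561e-04]), 'joint_torque': array([ 2.75434861e-03, -3.41253161e+01, -3.03301406e+01,  7.21857604e-02,
        3.04166204e-02, -1.12318696e-04]), 'tool_pos': array([0.16173275, 0.5251713 , 0.20443524]), 'ee_rot': array([-3.13964241e+00, -1.88444146e-04,  2.84279518e+00]), 'wrist_force': array([ 0.18133715, -0.25789351,  0.27064201]), 'wrist_torque': array([0.01887017, 0.03163495, 0.07498624]), 'finger_force': 0.0, 'width': 0.09385965149849584}
```

View pics/top.png

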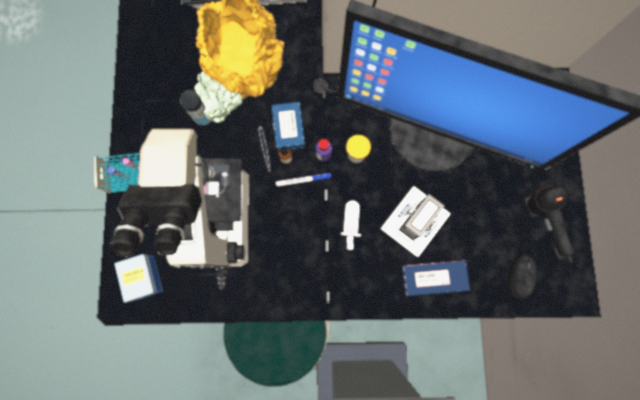

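View pics/scene.png

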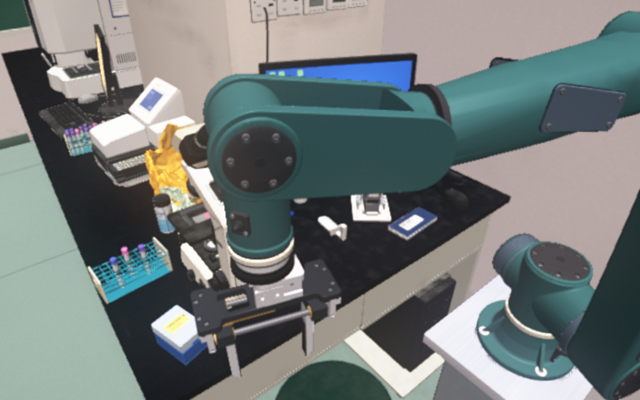

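The top view shows the tray at about (350,225), round end up and tab at (350,240). The cassette and dock are at (416,220), turned about 30°. The marker is at (303,180), the cup at (358,148), the bottle at (323,148) and the log book at (435,278). The scene view shows the arm left of the microscope.

```bash
python3 - <<'E'
from h import *
d=np.load('/tmp/top.npz');P,c=d['P'],d['c']
cr=c[160:300,320:480]; cv2.imwrite('pics/crop.png',cv2.resize(cr,(800,700))[:600,:,::-1].copy())
z=P[...,2]
for n,r0,r1,c0,c1 in(('cas',180,260,375,460),('tray',195,255,335,365)):
    Q=P[r0:r1,c0:c1]; h=Q[...,2]; g=c[r0:r1,c0:c1].astype(int).sum(-1)
    print(n,np.histogram(h,bins=np.arange(-.01,.13,.01)))
    for lo,hi in((.09,.11),(.004,.013),(.035,.055)):
        m=((h>lo)&(h<hi)&(g>250)).astype(np.uint8); 
        pts=Q[m>0][:,:2]
        if len(pts)<5: continue
        (x,y),(w,hh),a=cv2.minAreaRect((pts*1000).astype(np.float32)); print(lo,len(pts),x,y,w,hh,a,pts.mean(0).round(4))
# table obstacles seen
print('bot',P[148,323],'cup',P[148,358],'book',P[278,435],'marker',P[180,303])
E
```

```text
cas (array([1946, 3278,  254,   86,  145,   50,   21,   31,   42,   48,  383,
        482,    0,    0]), array([-0.01,  0.  ,  0.01,  0.02,  0.03,  0.04,  0.05,  0.06,  0.07,
        0.08,  0.09,  0.1 ,  0.11,  0.12,  0.13]))
0.09 865 567.4630737304688 -84.54139709472656 63.81494140625 91.86933898925781 51.39229202270508 [ 0.5664 -0.0838]
0.004 1137 567.9334106445312 -83.90042114257812 117.17356872558594 135.50723266601562 50.51775360107422 [ 0.561  -0.0751]
0.035 129 563.4692993164062 -77.01006317138672 91.01759338378906 81.92615509033203 26.833786010742188 [ 0.5584 -0.0703]
tray (array([ 569, 1135,   21,   39,    0,   30,    0,    0,    0,    0,    0,
          0,    0,    0]), array([-0.01,  0.  ,  0.01,  0.02,  0.03,  0.04,  0.05,  0.06,  0.07,
        0.08,  0.09,  0.1 ,  0.11,  0.12,  0.13]))
0.004 397 560.0285034179688 78.32471466064453 44.18254089355469 120.22090148925781 89.6491928100586 [0.5721 0.0741]
0.035 30 505.9067077636719 81.59251403808594 9.7521390914917 12.210515975952148 88.59396362304688 [0.5059 0.0816]
bot [0.73482873 0.1413047  0.08399426] cup [0.73797772 0.05705612 0.06899297] book [ 0.42701769 -0.12231508  0.01359494] marker [0.67460322 0.19282158 0.01338506]
```

View pics/crop.png

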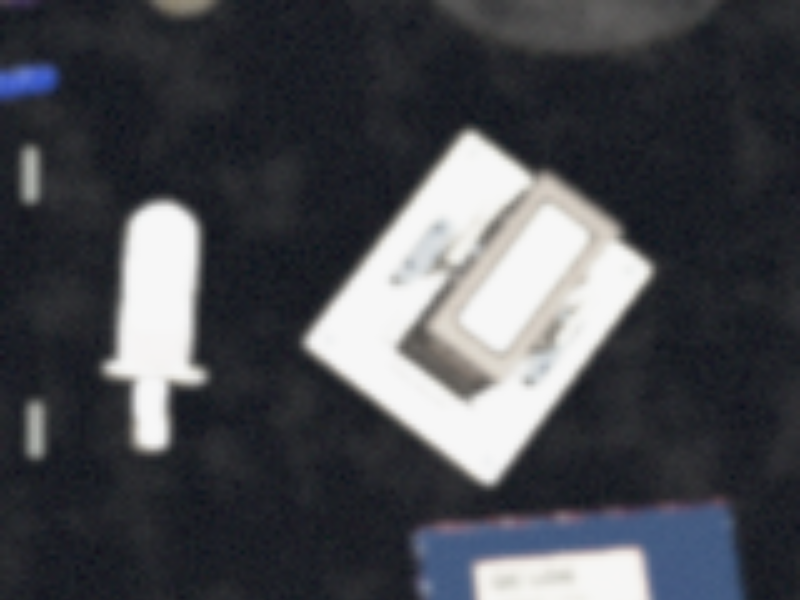

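The crop shows the tray with its tab at the bottom, (150,440), and the round tip at (162,205). The cassette's long axis runs lower-left to upper-right, and a darker end face at (450,370) is probably the front. I'll move in front of the microscope and look from close by.

```bash
cat >> h.py <<'E'
def rel(pos,yaw=None):
    """shift mm in tool axes and az deg for a world goal (tool down)"""
    T=toolT(); G=np.eye(4); G[:3,3]=pos
    y=robot.get_obs()['ee_rot'][2] if yaw is None else yaw
    G[:3,:3]=Rn.from_euler('xyz',[np.pi,0,y]).as_matrix()
    D=np.linalg.inv(T)@G
    return np.degrees(Rn.from_matrix(D[:3,:3]).as_rotvec()).round(2),(D[:3,3]*1000).round(1)
E
python3 - <<'E'
from h import *
for p in((.25,.25,.3),(.43,.03,.3)): print(rel(p,2.85))
E
```

```text
(array([-0.11, -0.01, -0.41]), array([-165.3, -237.2,  -95.1]))
(array([-0.11, -0.01, -0.41]), array([-402.1, -394.4,  -94.9]))
```

Emit:
arm_command(targets=[0,0,0,-165,-237,-95,-1,0,0,0,-165,-237,-95,-1,0,0,0,-165,-237,-95,-1,0,0,0,-165,-237,-95,-1,0,0,0,-165,-237,-95,-1,0,0,0,-165,-237,-95,-1,0,0,0,-165,-237,-95,-1,0,0,0,-165,-237,-95,-1,0,0,0,-402,-394,-95,-1,0,0,0,-402,-394,-95,-1,0,0,0,-402,-394,-95,-1,0,0,0,-402,-394,-95,-1,0,0,0,-402,-394,-95,-1,0,0,0,-402,-394,-95,-1,0,0,0,-402,-394,-95,-1,0,0,0,-402,-394,-95,-1,0,0,0,-402,-394,-95,-1,0,0,0,-402,-394,-95,-1])

```text
time: 1.9
tool_pos: [0.4296, 0.0323, 0.3005]
ee_rot: [3.141, 0.0, 2.846]
wrist_force: [-0.2, 0.5, 1.1]
width: 0.0937
finger_force: 0.0
```

```bash
python3 - <<'E'
from h import *
s=snap('wrist'); save(s,'w1'); o=robot.get_obs(); print(o['time'],o['tool_pos'],o['ee_rot'],o['joint_positions'].round(2),s['Tw'].round(3))
np.savez('/tmp/w1',P=cloud(s),c=s['color'])
E
```

```text
1.95 [0.42965186 0.03214245 0.30071246] [3.14113712e+00 5.27683951e-04 2.84549028e+00] [-0.06 -0.18  1.44  0.    1.88 -1.33] [[ 0.291  0.923  0.252  0.355]
 [ 0.957 -0.281 -0.075  0.054]
 [ 0.001  0.263 -0.965  0.482]
 [ 0.     0.     0.     1.   ]]
```

View pics/w1.png

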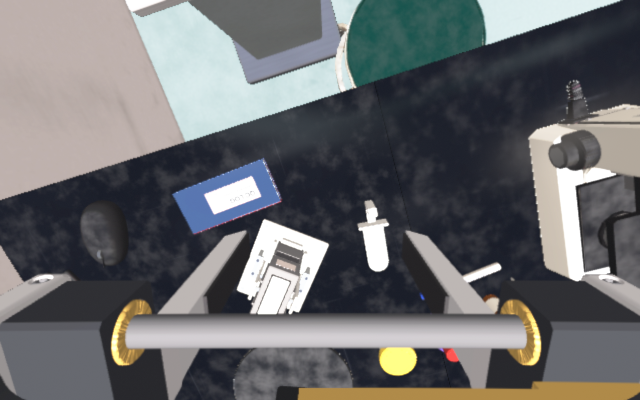

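The wrist view shows the tray at (375,240), tab up at (370,208). The cassette is at (275,275), and its dark slot at (288,250) faces the robot, which confirms the front.

```bash
cat >> h.py <<'E'
def rect(Q,m):
    p=(Q[m][:,:2]*1000).astype(np.float32); (x,y),wh,a=cv2.minAreaRect(p); return np.round([len(p),x,y,*wh,a,*p.mean(0)],1)
E
python3 - <<'E'
from h import *
for f in('w1','top'):
    d=np.load(f'/tmp/{f}.npz');P,c=d['P'],d['c'].astype(int); b=c.min(-1); h=P[...,2]
    X,Y=P[...,0],P[...,1]
    tr=(X>.47)&(X<.64)&(Y>.04)&(Y<.12)&(b>110)
    print(f,'tray all',rect(P,tr),'tab',rect(P,tr&(h>.04)&(h<.05)))
    body=tr&(h>.003)&(h<.012)&(X>.55); print(' body',rect(P,body), 'fit', cv2.fitLine(P[body][:,:2].astype(np.float32),cv2.DIST_L2,0,.001,.001).ravel(), np.median(h[body]))
    for x0 in np.arange(.555,.6,.01):
        k=body&(abs(X-x0)<.005); print('  ',x0.round(3),((Y[k].max()+Y[k].min())/2).round(4),(Y[k].max()-Y[k].min()).round(4),end='')
    pl=tr&(h>.018)&(h<.03); print(' plate',rect(P,pl))
    R=(abs(X-.567)<.12)&(abs(Y+.084)<.12)
    print(' castop',rect(P,R&(h>.095)&(h<.112)),np.median(h[R&(h>.095)&(h<.112)]))
    dk=R&(h>.003)&(h<.014)&(b>130); print(' dock',rect(P,dk))
    lab=R&(h>.095)&(h<.112)&(b>190); print(' label',rect(P,lab))
E
```

```text
w1 tray all [1341.   560.3   77.5   49.1  128.1   89.6  559.9   74. ] tab [ 87.  503.6  79.6  11.7  13.8  85.2 502.7  79.5]
 body [728.  585.1  72.3  34.3  72.9  84.  582.1  71.6] fit [ 0.9915345  -0.12984385  0.5821496   0.07157958] 0.008220800615369145
   0.555 0.0745 0.0332   0.565 0.073 0.0325   0.575 0.0731 0.0342   0.585 0.0709 0.0321   0.595 0.0705 0.0338 plate [141.  516.   77.9  45.6  39.1  85.1 527.3  76.7]
 castop [1654.   553.3  -81.6   67.3   74.2   69.1  554.8  -79. ] 0.10206249650359925
 dock [2277.   545.6  -80.1  133.   191.1   52.6  545.1  -75.6]
 label [1435.   559.3  -81.3   63.8   76.    50.8  556.1  -79.9]
top tray all [668.  561.4  76.8  47.2 125.1  89.6 565.2  75.2] tab [ 30.  505.9  81.6   9.8  12.2  88.6 505.9  81.6]
 body [335.  585.5  74.1  36.   70.4  82.4 583.5  73.1] fit [ 0.99238247 -0.12319525  0.58345366  0.07308482] 0.0064214957191168764
   0.555 0.0762 0.0324   0.565 0.0772 0.0347   0.575 0.0733 0.0327   0.585 0.073 0.0325   0.595 0.074 0.0351 plate [ 41.  518.4  78.2  44.1  39.   85.7 531.8  77.4]
 castop [829.  567.6 -84.7  63.7  91.5  51.3 566.9 -84.2] 0.10037213924734967
 dock [1160.   547.1 -109.7  179.5  137.2   51.5  560.6  -74.7]
 label [661.  566.9 -84.2  63.3  85.5  49.4 564.6 -84.3]
```

```bash
python3 - <<'E'
from h import *
for z in(.1,.01): print(rel((.503,.0797,z),3.04))
E
```

```text
(array([  0.02,   0.03, -11.14]), array([-56.2,  66.8, 200.8]))
(array([  0.02,   0.03, -11.14]), array([-56.1,  66.8, 290.8]))
```

Emit:
arm_command(targets=[0,0,-6,-30,35,50,-1,0,0,-11.1,-56,67,100,-1,0,0,-11.1,-56,67,140,-1,0,0,-11.1,-56,67,180,-1,0,0,-11.1,-56,67,210,-1,0,0,-11.1,-56,67,240,-1,0,0,-11.1,-56,67,260,-1,0,0,-11.1,-56,67,275,-1,0,0,-11.1,-56,67,285,-1,0,0,-11.1,-56,67,290,-1,0,0,-11.1,-56,67,290,-1,0,0,-11.1,-56,67,290,0.2,0,0,-11.1,-56,67,290,1,0,0,-11.1,-56,67,290,1,0,0,-11.1,-56,67,290,1,0,0,-11.1,-56,67,290,1,0,0,-11.1,-56,67,290,1,0,0,-11.1,-56,67,290,1])

```text
time: 3.75
tool_pos: [0.5034, 0.0783, 0.0105]
ee_rot: [3.142, -0.0, 3.037]
wrist_force: [0.2, -0.0, -0.6]
width: 0.0416
finger_force: 0.0
```

```bash
python3 - <<'E'
from h import *
s=snap('wrist'); save(s,'w2'); o=robot.get_obs(); print(o['time'],o['tool_pos'],o['ee_rot'],o['width'],o['finger_force'],o['wrist_force'])
np.savez('/tmp/w2',P=cloud(s),c=s['color'])
E
```

```text
3.8 [0.50333598 0.07831479 0.01045167] [ 3.14151648e+00 -6.30086731e-05  3.03646556e+00] 0.03729709761510839 0.0 [ 0.15185836 -0.63495856 -0.41882142]
```

View pics/w2.png

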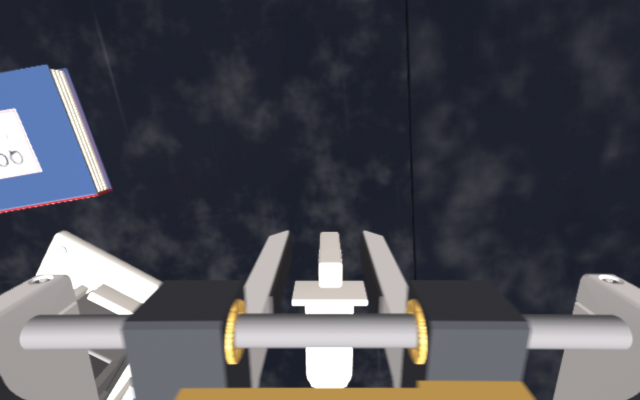

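Emit:
arm_command(targets=[0,0,0,0,0,0,1,0,0,0,0,0,0,1,0,0,0,0,0,0,1,0,0,0,0,0,0,1,0,0,0,0,0,0,1,0,0,0,0,0,0,1,0,0,0,0,0,0,1,0,0,0,0,0,-5,1,0,0,0,0,0,-20,1,0,0,0,0,0,-40,1,0,0,0,0,0,-60,1,0,0,0,0,0,-80,1,0,0,0,0,0,-80,1])

```text
time: 5.1
tool_pos: [0.5057, 0.0784, 0.094]
ee_rot: [3.141, 0.007, 3.037]
wrist_force: [0.5, 0.0, -0.3]
width: 0.0121
finger_force: 30.0
```

```bash
python3 - <<'E'
from h import *
s=snap('top'); c=s['color'].astype(int)
yaw=np.radians(-38.7); ax=np.array([np.cos(yaw),np.sin(yaw)]); ay=np.array([-ax[1],ax[0]]); C=np.array([.567,-.084])
w=snap('wrist'); save(w,'w3')
old=np.load('/tmp/w1.npz')
for nm,S,img in(('top',s,c),):
    m=(img.min(-1)>100).astype(np.uint8); 
    cs,_=cv2.findContours(m,cv2.RETR_EXTERNAL,cv2.CHAIN_APPROX_NONE)
    k=max((q for q in cs if cv2.pointPolygonTest(q,(395.,215.),False)>=0),key=len).reshape(-1,2)
    p=ray(S,k,.008)[:,:2]; l=np.c_[(p-C)@ax,(p-C)@ay]
    for n,sel,i in(('x-',(l[:,0]<-58)&(abs(l[:,1])<.045),0),('y+',0,1),('y-',0,1),('x-',0,0)):
        pass
    L=l*1000
    for n,sel,i in(('x-',(L[:,0]<-60)&(abs(L[:,1])<48),0),('x+',(L[:,0]>60)&(abs(L[:,1])<50)&(abs(L[:,1])>32),0),('y+',(L[:,1]>50)&(abs(L[:,0])<60),1),('y-',(L[:,1]<-50)&(abs(L[:,0])<60),1)):
        q=L[sel]
        if len(q)>5:
            f=np.polyfit(q[:,1-i],q[:,i],1); print(nm,n,len(q),f.round(3),'slope deg',np.degrees(f[0]).round(2))
    # same edges on cassette top z=.1 by depth
P=cloud(s); h=P[...,2]; R=(np.hypot(P[...,0]-.567,P[...,1]+.084)<.09)&(h>.096)&(h<.106)
l=(P[R][:,:2]-C)@np.c_[ax,ay]*1000
print('castop x',np.percentile(l[:,0],[.5,99.5]),'y',np.percentile(l[:,1],[.5,99.5]), 'narrow y ends', [np.percentile(l[(l[:,0]>a)&(l[:,0]<b)][:,1],[1,99]).round(1) for a,b in((-44,-18),(-12,12),(18,44))])
g=c.min(-1)>170
q=(P[R&g][:,:2]-C)@np.c_[ax,ay]*1000; q=q[abs(q[:,1])<20]
print('label line',cv2.fitLine(q.astype(np.float32),cv2.DIST_L2,0,.001,.001).ravel())
# tray in hand
T=toolT(); W=cloud(w); loc=(W-T[:3,3])@T[:3,:3]*1000; b=w['color'].min(-1)>120
t=b&(abs(loc[...,1])<30)&(loc[...,2]>-40)&(loc[...,2]<16)&(abs(loc[...,0])<140)
tab=t&(loc[...,2]<-30)&(abs(loc[...,1])<7)
for n,mm in(('tab',tab),('plate',t&(loc[...,2]<-10)&(loc[...,2]>-22)&(abs(loc[...,1])<26)&(loc[...,0]<-20))):
    q=loc[mm]; print(n,len(q),np.percentile(q,[1,50,99],axis=0).round(1).tolist())
o=robot.get_obs(); print(o['time'],o['tool_pos'],o['ee_rot'],o['width'],o['finger_force'])
E
```

```text
top x- 27 [ -0.898 -55.142] slope deg -51.47
top y+ 43 [-1.169 46.678] slope deg -67.0
castop x [-43.51164764  45.76770884] y [-30.86543905  29.68601409] narrow y ends [array([-22.1,   6.5]), array([-30.9,  29.8]), array([-22.3,  21.1])]
label line [ 0.9866374   0.16293132  6.4693837  -2.1108305 ]
tab 550 [[-8.1, -6.2, -39.9], [-1.0, -0.5, -38.9], [5.5, 5.1, -37.3]]
plate 175 [[-34.0, -8.3, -18.4], [-31.2, -0.5, -17.1], [-28.9, 6.8, -15.0]]
5.2 [0.50342974 0.07827781 0.09050345] [3.14148187e+00 6.29465952e-04 3.03645923e+00] 0.01154242703730609 29.962193369865417
```

View pics/w3.png

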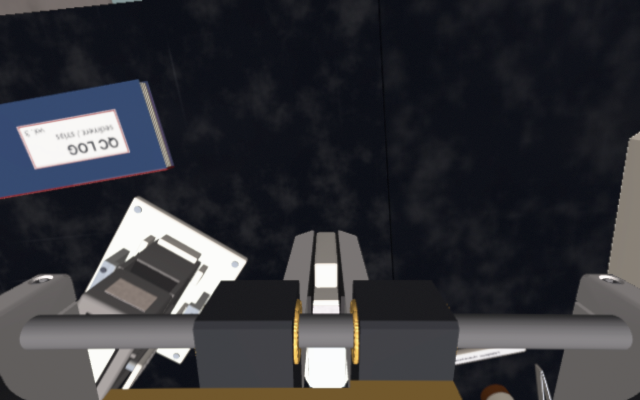

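```bash
cat > m.py <<'E'
from h import *
s=snap('top'); 
yaw=np.radians(-38.7); ax=np.array([np.cos(yaw),np.sin(yaw)]); ay=np.array([-ax[1],ax[0]]); C=np.array([.567,-.084])
c=cv2.imread('pics/top.png').astype(int)
m=(c.min(-1)>100).astype(np.uint8)
cs,_=cv2.findContours(m,cv2.RETR_EXTERNAL,cv2.CHAIN_APPROX_NONE)
k=max((q for q in cs if cv2.pointPolygonTest(q,(395.,215.),False)>=0),key=len).reshape(-1,2)
L=(ray(s,k,.008)[:,:2]-C)@np.c_[ax,ay]*1000
for n,sel,i in(('x-',(L[:,0]<-60)&(abs(L[:,1])<48),0),('x+',(L[:,0]>60)&(abs(L[:,1])<50)&(abs(L[:,1])>38),0),('y+',(L[:,1]>48)&(abs(L[:,0])<60),1),('y-',(L[:,1]<-48)&(abs(L[:,0])<55),1)):
    q=L[sel]; f=np.polyfit(q[:,1-i],q[:,i],1); print(n,len(q),'offset mm',f[1].round(2),'slope deg',np.degrees(f[0]).round(2),'resid',np.std(q[:,i]-np.polyval(f,q[:,1-i])).round(2))
d=np.load('/tmp/top.npz');P=d['P'];h=P[...,2]
R=(np.hypot(P[...,0]-.567,P[...,1]+.084)<.09)&(h>.096)&(h<.106)
l=(P[R][:,:2]-C)@np.c_[ax,ay]*1000
print([ (a,*np.percentile(l[(l[:,0]>a)&(l[:,0]<b)][:,1],[1,99]).round(1)) for a,b in((-44,-30),(-30,-16),(16,30),(30,44))], [np.percentile(l[(l[:,1]>a)&(l[:,1]<a+10)][:,0],[1,99]).round(1) for a in(-20,-10,0,10)])
# w1 dock: range z calibrated view
d=np.load('/tmp/w1.npz');P,c=d['P'],d['c'].min(-1);h=P[...,2]
R=(np.hypot(P[...,0]-.567,P[...,1]+.084)<.095)&(abs(h-.009)<.004)&(c>130)
l=(P[R][:,:2]-C)@np.c_[ax,ay]*1000
for j,(lab,bins) in enumerate((('xmin by y',range(-50,50,15)),('ymax by x',range(-60,40,15)))):
    o=1-j; print(lab,[(b,(np.percentile(l[abs(l[:,o]-b)<7][:,j],1 if j==0 else 99)).round(1)) for b in bins])
R=(np.hypot(P[...,0]-.567,P[...,1]+.084)<.095)&(h>.096)&(h<.108)
l=(P[R][:,:2]-C)@np.c_[ax,ay]*1000
print('w1 castop',[ (a,*np.percentile(l[(l[:,0]>a)&(l[:,0]<b)][:,1],[1,99]).round(1)) for a,b in((-46,-30),(-30,-16),(16,30))],[np.percentile(l[(l[:,1]>a)&(l[:,1]<a+10)][:,0],[1,99]).round(1) for a in(-20,-10,0,10)])
E
python3 m.py
```

```text
x- 32 offset mm -69.58 slope deg 0.71 resid 0.56
x+ 8 offset mm 70.61 slope deg 0.77 resid 0.58
y+ 37 offset mm 58.14 slope deg -0.69 resid 0.56
y- 35 offset mm -58.0 slope deg -0.31 resid 0.56
[(-44, np.float64(-21.8), np.float64(21.5)), (-30, np.float64(-21.6), np.float64(21.5)), (16, np.float64(-23.9), np.float64(21.4)), (30, np.float64(-21.9), np.float64(20.7))] [array([-44.3,  45.2]), array([-44.2,  44.9]), array([-43.8,  45.1]), array([-44.2,  45.6])]
xmin by y [(-50, np.float64(-68.1)), (-35, np.float64(-68.1)), (-20, np.float64(-67.8)), (-5, np.float64(-68.0)), (10, np.float64(-67.9)), (25, np.float64(-67.2)), (40, np.float64(-67.1))]
ymax by x [(-60, np.float64(52.2)), (-45, np.float64(52.6)), (-30, np.float64(52.6)), (-15, np.float64(52.5)), (0, np.float64(52.8)), (15, np.float64(52.4)), (30, np.float64(52.2))]
w1 castop [(-46, np.float64(-23.7), np.float64(18.8)), (-30, np.float64(-25.8), np.float64(20.7)), (16, np.float64(-27.4), np.float64(10.9))] [array([-46.2,  27.2]), array([-45.9,  22.8]), array([-45.5,  18.8]), array([-45.9,  15.8])]
```

```bash
python3 - <<'E'
from h import *
d=np.load('/tmp/w2.npz');W=d['P'];b=d['c'].min(-1)>120
T=np.eye(4);T[:3,:3]=Rn.from_euler('xyz',[3.1415165,-.00006,3.036466]).as_matrix();T[:3,3]=[.50333598,.07831479,.01045167]
loc=(W-T[:3,3])@T[:3,:3]*1000
t=b&(abs(loc[...,1])<30)&(loc[...,2]<16)&(abs(loc[...,0])<140)
for n,mm in(('tab',t&(loc[...,2]<-30)&(abs(loc[...,1])<11)),('plate',t&(loc[...,2]<-10)&(loc[...,2]>-22)&(loc[...,0]<-20)&(loc[...,0]>-50))):
    q=loc[mm]; print(n,len(q),np.percentile(q,[1,50,99],axis=0).round(1).tolist())
print(T[:3,:3].round(3))
E
```

```text
tab 3565 [[-5.8, -10.7, -181.3], [26.9, -0.2, -116.3], [77.6, 10.7, -32.0]]
plate 742 [[-31.8, -21.0, -16.6], [-28.9, 1.2, -14.8], [-27.8, 23.5, -10.1]]
[[-0.994  0.105 -0.   ]
 [ 0.105  0.994  0.   ]
 [ 0.     0.    -1.   ]]
```

```bash
python3 - <<'E'
from h import *
print(rel((.4238,.030,.0905),2.4556)); print(rel((.4238,.030,.061),2.4556))
E
```

```text
(array([-0.04, -0.08, 33.28]), array([ 73.4, -56.3,  -0.9]))
(array([-0.04, -0.08, 33.28]), array([ 73.4, -56.3,  28.6]))
```

Emit:
arm_command(targets=[0,0,0,20,-15,0,1,0,0,5,45,-35,0,1,0,0,10,65,-50,0,1,0,0,15,73.4,-56.3,0,1,0,0,20,73.4,-56.3,0,1,0,0,25,73.4,-56.3,5,1,0,0,30,73.4,-56.3,15,1,0,0,33.3,73.4,-56.3,23,1,0,0,33.3,73.4,-56.3,28.6,1,0,0,33.3,73.4,-56.3,28.6,1,0,0,33.3,73.4,-56.3,28.6,1,0,0,33.3,73.4,-56.3,28.6,1])

```text
time: 6.45
tool_pos: [0.4247, 0.03, 0.0621]
ee_rot: [3.141, 0.0, 2.456]
wrist_force: [0.0, 0.1, -1.2]
width: 0.0121
finger_force: 30.0
```

```bash
python3 - <<'E'
from h import *
s=snap('wrist'); t=snap('top'); a=s['color']; cr=cv2.resize(t['color'][170:270,330:480],(640,427),interpolation=cv2.INTER_CUBIC)
cv2.imwrite('pics/w4.png',cv2.resize(np.vstack([a[180:],cr[:370]]),None,fx=1,fy=1)[...,::-1])
T=toolT();W=cloud(s);loc=(W-T[:3,3])@T[:3,:3]*1000;np.savez('/tmp/w4',loc=loc,W=W,c=a)
o=robot.get_obs(); print(o['time'],o['tool_pos'],o['ee_rot'],o['width'],o['finger_force'])
E
```

```text
6.55 [0.42480387 0.0300404  0.06227367] [3.14101681e+00 6.08225521e-04 2.45568512e+00] 0.01170965427371723 29.96231496334076
```

View pics/w4.png

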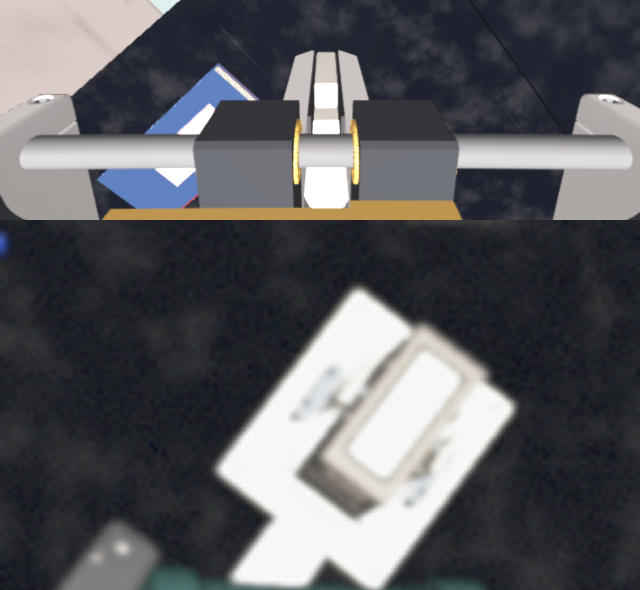

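The wrist view shows the tray held squarely. In the top view the tray body, at (280,550), is heading for the cassette front and both are visible, so I'll compare their midlines in that camera.

```bash
python3 - <<'E'
from h import *
s=snap('top');P=cloud(s);h=P[...,2];b=s['color'].min(-1)
yaw=np.radians(-39.3); ax=np.array([np.cos(yaw),np.sin(yaw)]); ay=np.array([-ax[1],ax[0]]); C=np.array([.5654,-.0859])
l=(P[...,:2]-C)@np.c_[ax,ay]*1000
m=(h>.05)&(h<.068)&(b>110)&(l[...,0]>-130)&(l[...,0]<-50)&(abs(l[...,1])<30)
q=l[m];print(len(q),np.median(h[m]),'tip x',q[:,0].max())
for x in range(-115,-75,8):
    k=q[abs(q[:,0]-x)<4]
    if len(k): print(x,k[:,1].min().round(1),k[:,1].max().round(1),((k[:,1].min()+k[:,1].max())/2).round(1),k[:,1].mean().round(1))
R=(h>.096)&(h<.106)&(abs(l[...,1])<40)&(abs(l[...,0])<60);k=l[R]
for a in(-40,-30,-20,20,30,40):
    j=k[abs(k[:,0]-a)<5];print('cas',a,np.percentile(j[:,1],[1,99]).round(1),j[:,1].mean().round(2))
T=toolT();print('tcp in frame',((T[:2,3]-C)@np.c_[ax,ay]*1000).round(1))
E
```

```text
236 0.05851587495776345 tip x -64.35170438756927
-115 7.0 17.5 12.3 13.1
-107 -2.1 17.7 7.8 9.1
-99 -12.9 18.0 2.6 3.7
-91 -13.2 17.8 2.3 2.5
-83 -13.3 18.2 2.4 2.2
cas -40 [-18.2  23.6] 2.42
cas -30 [-19.5  23.3] 2.05
cas -20 [-20.1  24.8] 2.35
cas 20 [-20.5  24.7] 1.83
cas 30 [-18.7  23.6] 3.15
cas 40 [-19.   23.3] 1.73
tcp in frame [-182.2    0.6]
```

Emit:
arm_command(targets=[0,0,0,-10,0,0,1,0,0,0,-18,0,0,1,0,0,0,-24,0,0,1,0,0,0,-30,0,0,1,0,0,0,-36,0,0,1,0,0,0,-42,0,0,1,0,0,0,-48,0,0,1,0,0,0,-54,0,0,1,0,0,0,-60,0,0,1,0,0,0,-66,0,0,1,0,0,0,-72,0,0,1,0,0,0,-78,0,0,1,0,0,0,-84,0,0,1,0,0,0,-90,0,0,1,0,0,0,-94,0,0,1,0,0,0,-96,0,0,1,0,0,0,-98,0,0,1,0,0,0,-98,0,0,1])

```text
time: 8.4
tool_pos: [0.5004, -0.0321, 0.0618]
ee_rot: [3.142, -0.0, 2.455]
wrist_force: [0.1, -0.2, -0.8]
width: 0.0118
finger_force: 30.0
```

Emit:
arm_command(targets=[0,0,0,-1,0,0,1,0,0,0,-2,0,0.5,1,0,0,0,-3,0,1,1,0,0,0,-4,0,1.5,1,0,0,0,-5,0,2,1,0,0,0,-6,0,2,1,0,0,0,-6,0,2,1])

```text
time: 9.1
tool_pos: [0.5046, -0.0357, 0.0597]
ee_rot: [-3.141, -0.001, 2.455]
wrist_force: [-1.1, -0.1, -1.0]
width: 0.0116
finger_force: 30.0
```

```bash
cat > g.py <<'E'
from h import *
s=snap('top');P=cloud(s);h=P[...,2]
yaw=np.radians(-39.3); ax=np.array([np.cos(yaw),np.sin(yaw)]); ay=np.array([-ax[1],ax[0]]); C=np.array([.5654,-.0859])
T=toolT();print('tcp in frame',((T[:2,3]-C)@np.c_[ax,ay]*1000).round(1))
s=snap('wrist');W=cloud(s);loc=(W-T[:3,3])@T[:3,:3]*1000;b=s['color'].min(-1)>120
t=b&(abs(loc[...,1])<26)&(loc[...,2]<-10)&(loc[...,2]>-22)&(loc[...,0]<-20)&(loc[...,0]>-50);q=loc[t]
print('plate',len(q),np.percentile(q,[1,50,99],axis=0).round(1).tolist())
o=robot.get_obs();print(o['time'],o['tool_pos'],o['wrist_force'],o['width'])
E
python3 g.py
```

```text
tcp in frame [-78.9   0.3]
plate 425 [[-33.9, -9.0, -21.6], [-32.0, -1.2, -15.6], [-28.8, 6.0, -10.3]]
9.2 [ 0.50461414 -0.03573581  0.05973984] [-0.62465433  0.24293752  0.12545264] 0.011956984278380052
```

Emit:
arm_command(targets=[0,0,0,-1,0,0,1,0,0,0,-1,0,0,1,0,0,0,-1,0,0,1])

```text
time: 9.5
tool_pos: [0.5054, -0.0364, 0.0597]
ee_rot: [-3.141, -0.001, 2.455]
wrist_force: [-1.8, 0.9, -1.2]
width: 0.0117
finger_force: 30.0
```

Emit:
arm_command(targets=[0,0,0,-1,0,0,1,0,0,0,-1,0,0,1,0,0,0,-1,0,0,1])

```text
time: 9.8
tool_pos: [0.5058, -0.0366, 0.0598]
ee_rot: [-3.142, -0.002, 2.455]
wrist_force: [-4.4, 2.7, 1.7]
width: 0.0117
finger_force: 30.0
```

Emit:
arm_command(targets=[0,0,0,-1,0,0,1,0,0,0,-1,0,0,1,0,0,0,-1,0,0,1])

```text
time: 10.1
tool_pos: [0.5059, -0.0365, 0.0598]
ee_rot: [-3.142, -0.004, 2.456]
wrist_force: [-6.5, 5.1, 4.0]
width: 0.0119
finger_force: 30.0
```

Emit:
arm_command(targets=[0,0,0,0,0,0,0,0,0,0,0,0,0,-0.5,0,0,0,0,0,0,-0.5,0,0,0,0,0,0,-1,0,0,0,0,0,0,-1,0,0,0,0,0,0,-1,0,0,0,0,0,0,-1,0,0,0,0,0,-20,-1,0,0,0,0,0,-50,-1,0,0,0,10,0,-90,-1,0,0,0,40,0,-120,-1,0,0,0,60,0,-140,-1,0,0,0,60,0,-140,-1,0,0,0,60,0,-140,-1])

```text
time: 11.5
tool_pos: [0.4611, 0.0001, 0.2]
ee_rot: [3.141, 0.002, 2.456]
wrist_force: [-0.3, -0.0, -0.4]
width: 0.0942
finger_force: 0.0
```

```bash
python3 - <<'E'
from h import *
s=snap('wrist'); t=snap('top'); a=s['color']; cr=cv2.resize(t['color'][170:270,330:480],(640,427),interpolation=cv2.INTER_CUBIC)
cv2.imwrite('pics/w5.png',np.vstack([a[180:],cr[:370]])[...,::-1])
o=robot.get_obs(); print(o['time'],o['tool_pos'],o['ee_rot'],o['width'],o['finger_force'])
yaw=np.radians(-39.3); ax=np.array([np.cos(yaw),np.sin(yaw)]); ay=np.array([-ax[1],ax[0]]); C=np.array([.5654,-.0859])
for n,S in(('w',s),('t',t)):
    P=cloud(S);h=P[...,2];l=(P[...,:2]-C)@np.c_[ax,ay]*1000;b=S['color'].min(-1)
    for nm,lo,hi in(('tab',.085,.098),('plate',.062,.08)):
        m=(h>lo)&(h<hi)&(b>110)&(l[...,0]<-44)&(l[...,0]>-95)&(abs(l[...,1])<30)
        if m.sum()>3: print(n,nm,m.sum(),np.percentile(l[m],[2,50,98],axis=0).round(1).tolist(),np.median(h[m]))
    R=(h>.096)&(h<.108)&(abs(l[...,1])<40)&(abs(l[...,0])<60)
    if R.sum()>3: print(n,'cas',R.sum(),np.percentile(l[R],[1,99],axis=0).round(1).tolist())
E
```

```text
11.6 [ 4.60534083e-01 -1.21804610e-04  1.98122601e-01] [-3.13997904e+00 -2.09485028e-03  2.45494394e+00] 0.09406558433873699 0.0
w tab 319 [[-83.5, -12.6], [-74.0, -0.3], [-44.1, 12.9]] 0.09457568945615952
w plate 472 [[-83.5, -22.2], [-48.1, -0.3], [-44.1, 20.7]] 0.07254815665037911
w cas 1879 [[-44.5, -21.7], [46.1, 21.2]]
t cas 372 [[-2.5, -18.8], [47.0, 33.4]]
```

View pics/w5.png

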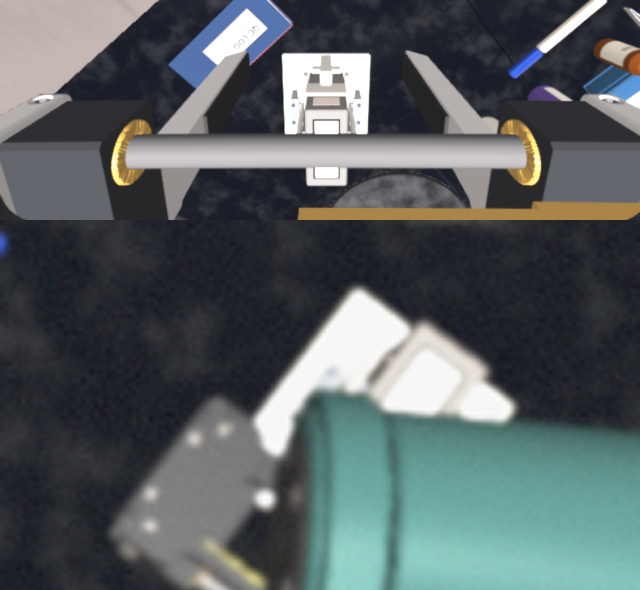

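The wrist view shows the plate tight against the front face, with the tab at (325,80), and the cassette at (325,145). The tray is home, so I'll go on to the pinch.

```bash
python3 - <<'E'
from h import *
for z in(.198,.062): print(rel((.5659,-.0866,z),2.4556))
E
```

```text
(array([-0.09, -0.12, -0.04]), array([-1.363e+02, -1.000e-01, -2.000e-01]))
(array([-0.09, -0.12, -0.04]), array([-1.366e+02,  1.000e-01,  1.358e+02]))
```

Emit:
arm_command(targets=[0,0,0,-40,0,0,-1,0,0,0,-80,0,0,-1,0,0,0,-115,0,0,-1,0,0,0,-136.3,0,0,-1,0,0,0,-136.3,0,20,-1,0,0,0,-136.3,0,50,-1,0,0,0,-136.3,0,80,-1,0,0,0,-136.3,0,105,-1,0,0,0,-136.3,0,125,-1,0,0,0,-136.3,0,135.8,-1,0,0,0,-136.3,0,135.8,-1,0,0,0,-136.3,0,135.8,-1])

```text
time: 12.8
tool_pos: [0.5665, -0.0864, 0.0639]
ee_rot: [-3.141, -0.0, 2.455]
wrist_force: [0.7, 0.0, 0.5]
width: 0.0941
finger_force: 0.0
```

Emit:
arm_command(targets=[0,0,0,0,0,0,1,0,0,0,0,0,0,1,0,0,0,0,0,0,1,0,0,0,0,0,0,1,0,0,0,0,0,0,1,0,0,0,0,0,0,1,0,0,0,0,0,0,1,0,0,0,0,0,0,1,0,0,0,0,0,0,1,0,0,0,0,0,0,1,0,0,0,0,0,0,1,0,0,0,0,0,0,1])

```text
time: 14.0
tool_pos: [0.567, -0.0857, 0.0653]
ee_rot: [3.14, 0.001, 2.456]
wrist_force: [-0.6, 2.1, 5.5]
width: 0.051
finger_force: 30.0
```

Emit:
arm_command(targets=[0,0,0,0,0,0,1,0,0,0,0,0,0,1,0,0,0,0,0,0,1])

```text
time: 14.3
tool_pos: [0.567, -0.0857, 0.0652]
ee_rot: [3.14, 0.001, 2.456]
wrist_force: [-0.6, 2.3, 5.3]
width: 0.051
finger_force: 30.0
```

```bash
python3 - <<'E'
from h import *
s=snap('wrist'); save(s,'w6')
T=toolT();W=cloud(s);loc=(W-T[:3,3])@T[:3,:3]*1000
o=robot.get_obs(); print(o['time'],o['tool_pos'],o['ee_rot'],o['width'],o['finger_force'],o['wrist_force'],o['wrist_torque'])
E
```

```text
14.35 [ 0.56700011 -0.08574659  0.065256  ] [3.13988630e+00 1.25887217e-03 2.45556299e+00] 0.050719030862590025 30.04409819841385 [0.72562245 2.33985983 5.61680708] [ 0.31393417  0.07524432 -0.01066985]
```

View pics/w6.png

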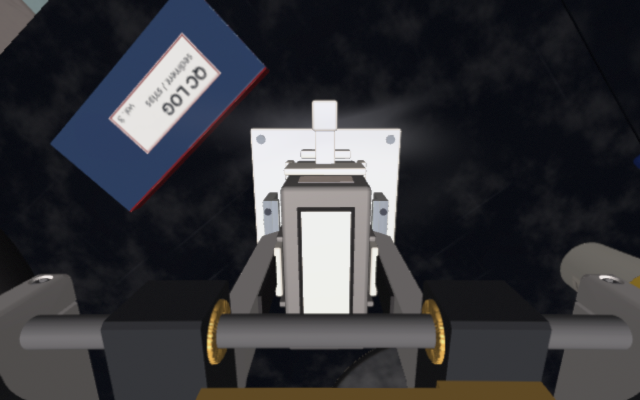

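Emit:
arm_command(targets=[0,0,0,0,0,-2,1,0,0,0,0,0,-4,1,0,0,0,0,0,-6,1,0,0,0,0,0,-9,1,0,0,0,0,0,-12,1,0,0,0,0,0,-15,1,0,0,0,0,0,-15,1])

```text
time: 15.05
tool_pos: [0.5667, -0.0863, 0.0798]
ee_rot: [3.141, 0.001, 2.455]
wrist_force: [1.0, -0.2, -4.0]
width: 0.0509
finger_force: 30.0
```

Emit:
arm_command(targets=[0,0,0,0,0,-5,1,0,0,0,0,0,-12,1,0,0,0,0,0,-20,1,0,0,0,0,0,-30,1,0,0,0,0,0,-40,1,0,0,0,0,0,-50,1,0,0,0,0,0,-60,1,0,0,0,0,0,-68,1,0,0,0,0,0,-75,1,0,0,0,0,0,-80,1,0,0,0,0,0,-83,1,0,0,0,0,0,-85,1,0,0,0,0,0,-85,1,0,0,0,0,0,-85,1,0,0,0,0,0,-85,1,0,0,0,0,0,-85,1,0,0,0,0,0,-85,1,0,0,0,0,0,-85,1])

```text
time: 16.85
tool_pos: [0.5662, -0.0861, 0.164]
ee_rot: [3.142, -0.0, 2.455]
wrist_force: [-0.5, 0.0, -4.6]
width: 0.0505
finger_force: 30.0
```

```bash
python3 - <<'E'
from h import *
s=snap('wrist'); save(s,'w7')
T=toolT();W=cloud(s);loc=(W-T[:3,3])@T[:3,:3]*1000;b=s['color'].min(-1)
o=robot.get_obs(); print(o['time'],o['tool_pos'],o['ee_rot'],o['width'],o['finger_force'],o['wrist_force'],abs(o['qvel']).max())
m=(abs(loc[...,1])<15)&(loc[...,2]<-30)&(loc[...,2]>-45)&(loc[...,0]>-20)&(loc[...,0]<60)
q=loc[m];print('castop z vs x',np.percentile(q,[1,50,99],axis=0).round(1).tolist(), np.polyfit(q[:,0],q[:,2],1) if len(q)>9 else 0)
m=(abs(loc[...,1])<20)&(loc[...,2]<-2)&(loc[...,2]>-20)&(loc[...,0]>44)&(loc[...,0]<60);q=loc[m];print('plate',len(q),np.percentile(q,[1,50,99],axis=0).round(1).tolist())
E
```

```text
16.9 [ 0.56626915 -0.08613094  0.1640279 ] [ 3.14150525e+00 -4.15595979e-05  2.45531969e+00] 0.05084754610338888 29.95255172252655 [ 0.01659669 -0.23248117 -3.50060099] 0.001452267288626145
castop z vs x [[-19.4, -14.7, -38.8], [16.0, -0.2, -37.3], [45.0, 14.7, -33.3]] [ 1.92150483e-02 -3.74361285e+01]
plate 909 [[44.8, -19.5, -19.8], [46.6, -0.1, -8.6], [49.4, 19.4, -2.2]]
```

View pics/w7.png

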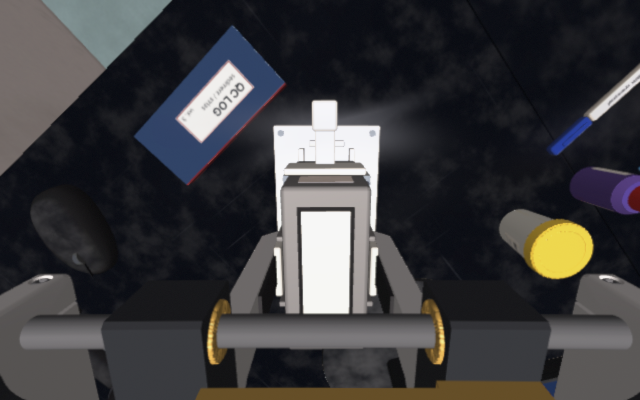

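The cassette hangs level about 10 cm above the dock, with the plate tight on the front face at (325,168) and the fingers on both catches. I'm handing it in.

```bash
python3 -c "
from bench import robot
print(robot.close_job())"
```

```text
the job is handed in; nothing more can be done
None
```

The job is handed in, but no verdict came back: the tray was slid home in the latched cassette, and the cassette is held level and still about 10 cm above its seat by both squeezed catches (51 mm measured across them, 30 N grip), with the bottle, cup, book and marker left untouched.

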